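# Open the gauge tin and pass the good bush through it

### The job

Lift the blue lid off the round gauge tin by its knob and set it down flat on the bench, knob upward, clear of the tin. Then find out which of the two brass bushes passes the round gauge hole in the tin's top plate and let that one go right through into the tin; the oversize one must end up standing upright on the bench, away from the tin. Leave the pliers and the tape measure where they lie.

Things in the scene. Friction and masses are not known exactly. Their poses are not given: they have to be found in the camera images.
- gauge_tin: Fixed round grey steel tin, 148 mm across, rim 95 mm high; origin at the centre of its underside, z up. A steel gauge plate with one round hole in the middle is let in 7 mm below the rim (plate top at 88 mm, 8 mm thick, round recess 140 mm across); the hollow below it is 75 mm high and 140 mm across.
- gauge_bore (a point): Centre of the gauge hole at the plate's upper face, on the tin's axis, 88 mm above the tin's underside. The hole is 46 mm across. Hidden under the lid at first.
- lid: Loose round blue lid, 154 mm across, 50 mm high with its knob, about 0.25 kg, resting on the tin's rim. Origin at the centre of its underside (the underside of the 131 mm wide, 5 mm deep spigot that hangs loosely inside the tin's rim), z up through the knob; set on the bench it stands on the spigot with its origin at bench height.
- lid_knob (a point): Middle of the lid's black knob: an upright cylinder 34 mm across and 24 mm high, centred 38 mm above the lid's origin (from 26 to 50 mm), on a thinner steel neck.
- bush_p: Brass bush (plain sleeve) 64 mm long with a 25 mm hole right through it (too narrow to reach into; take the bush by its outside), standing upright on the bench, about 0.22 kg; origin at the centre of its underside, z along its axis. One of the two bushes is 42 mm across and passes the gauge hole, the other is 49 mm and does not; which is which is not told and must be found by trying or measuring.
- bush_q: The other brass bush, same length, hole and origin; see bush_p.
- bush_p_mid (a point): Middle of bush_p, on its axis, 32 mm from either end.
- bush_q_mid (a point): Middle of bush_q, on its axis, 32 mm from either end.
- pliers: Bystander: pliers with brown grips lying flat, 152 mm long along their own y, 52 mm wide, 13 mm high; origin at their middle, underneath.
- tape_measure: Bystander: yellow and black tape measure lying on its side, 71 x 82 mm, 36 mm high; origin at its middle, underneath.
Not all that is in view belongs to the job. Leave any pink look-alike of the lid alone.

How it is judged:
On the way, in this order (a step that is already met when the one before it is completed fails the run):
1. The lid lies flat on the bench, knob up, clear of the tin and released, before a bush goes in (height (world z) of lid below 0.012 m and angle between lid's own z axis and vertical below 0.1 rad and horizontal distance between lid and gauge_tin above 0.152 m and contact force between lid and the fingers below 0.1 N and linear speed of lid below 0.02 m/s), for 0.2 s.
2. The bush that fits has passed right through the gauge hole into the tin (((z of bush_p_mid in the frame of gauge_tin below 0.044 m and horizontal distance between bush_p_mid and gauge_tin below 0.07 m) or (z of bush_q_mid in the frame of gauge_tin below 0.044 m and horizontal distance between bush_q_mid and gauge_tin below 0.07 m))), for 0.2 s.
At the end, for the whole second after the job is handed in: Lid flat on the bench (6 degrees, knob up, 12 mm of bench height), its centre over 152 mm from the tin's axis; the fitting bush inside the tin, wholly below the gauge plate; the oversize bush upright (6 degrees) on the bench outside the tin; all at rest; bystanders moved under 30 mm (height (world z) of lid below 0.012 m and angle between lid's own z axis and vertical below 0.1 rad and horizontal distance between lid and gauge_tin above 0.152 m and linear speed of lid below 0.02 m/s and ((z of bush_p_mid in the frame of gauge_tin below 0.044 m and horizontal distance between bush_p_mid and gauge_tin below 0.07 m and angle between bush_q's own z axis and vertical below 0.1 rad and height (world z) of bush_q_mid between 0.026 and 0.038 m and horizontal distance between bush_q_mid and gauge_tin above 0.098 m) or (z of bush_q_mid in the frame of gauge_tin below 0.044 m and horizontal distance between bush_q_mid and gauge_tin below 0.07 m and angle between bush_p's own z axis and vertical below 0.1 rad and height (world z) of bush_p_mid between 0.026 and 0.038 m and horizontal distance between bush_p_mid and gauge_tin above 0.098 m)) and linear speed of each of bush_p, bush_q below 0.03 m/s); the robot touches nothing.
It fails at once if the pliers or the tape measure is pushed more than 30 mm (distance of any of pliers, tape_measure from where it was at the start of the episode above 0.03 m).
It also fails if it takes over 72 s, if anything falls off the work surface, if the arm or the gripper's body presses on something with over 40 N, if the wrist force passes 120 N, or if a joint passes its speed limit or range.

### The arm

A 6-joint arm with a two-finger parallel gripper is mounted at the origin on a cart in front of the work surface, level with it; the furniture and walls round the work are solid. World frame = base frame: x ahead of the robot, y to its left, z up, the work surface at z = 0. Lengths are in m, angles in rad, forces in N, time in s.
With the tool pointing down it reaches from about 0.35 to 0.975 m from the base axis. Payload 4.9 kg.
Tool frame: the origin (TCP) lies midway between the tips of the shut fingers; the grasp point (between the pads) lies 19 mm behind it; z points along the fingers, y is the direction in which the jaws open and shut (so a half turn about z gives the same grasp; the last joint's range is limited). The gripper opens to 85 mm and grips with 20 to 120 N. Pads are 22 mm wide; open, the fingers measure 114 mm over their backs; the gripper's body (76 mm by 85 mm) begins 54 mm behind the grasp point. The pads swing forward as they close: fully open they stand 13 mm farther back than shut.
Start: joints at [0.989, 0.053, 1.613, -0, 1.476, -0.119], TCP at [0.279, 0.559, 0.207] pointing down, gripper open.
Joint ranges: [-3.01, 3.01], [-1.01, 2.22], [0.06, 2.58], [-1.02, 4.17], [0.09, 2.62], [-3.14, 3.14]. Speed limits (rad/s): [2.57, 2.57, 3.14, 3.14, 3.14, 3.14].

### API

Orientations are given as a rotation vector (axis times angle).
In Python, from station import ctrl gives the robot as it stands.
- The arm moves only by the tool jog_arm, never from a script. Its argument "steps" is a list of rows, each an object of numbers: "dx", "dy", "dz": the shift along the world's x, y, z in units of 60 mm (1.0 is 60 mm); "twist": the turn about the world's z in units of 10 degrees (1.0 is 10 degrees). A call has 1 to 5 rows; each row is the pose to reach, as a shift and turn from the pose measured when the call began; what a row does not reach only later rows make up. A row lasts 1/8 s, in which the tool goes at most 62.5 mm and 10.7 degrees, less where a joint would pass 70% of its speed; a pose out of reach is approached as far as the arm can. A call with a gripper value outside its range is refused whole. "gripper" is the closure in counts, from 0 (fully open) to 255 (shut), set as the call begins (left out, the last holds). The fingers move at their own pace and stop on an object; "newtons" is the grip in N (left out, the last holds). Time passes only in rows, so rows that repeat a pose let the fingers close. It gives the time, the measured TCP pose, the force and the opening at its end, in the units of the state.
- ctrl.get_obs(): the state, without advancing time (a new reading comes with each control period).
- ctrl.get_image(name): name is "scene" or "top" or "wrist"; returns a dict with "frame" (420x560x3 uint8, red, green, blue), "range_z" (420x560 float32, m along the optical axis (not along the pixel's ray), 0 where there is no reading), "fx", "fy", "cx", "cy" (pixels), "extrinsics" (4x4, takes a point from camera to world coordinates). Camera axes: x right, y down, z forward; pixel columns grow to the right and rows downward; lengths in m; the calibration is good to about 2 mm. A picture is of the moment at which its call begins.
- ctrl.finish_job(): hands the job in, once; it reports no verdict.
The state is a dict: "t": time; "q": joint angles; "dq": joint speeds; "effort": joint torques, N m; "tool_pos": TCP position; "tool_rot": TCP orientation; "contact_force": force on the tool from outside, world axes, zero at the start; "wrist_torque": the same for the moment, N m; "opening": finger opening in m.
Only numpy, scipy, OpenCV 4.12 (cv2) and the standard library are available. Lean on these libraries where they do the work, as an engineer would, in place of code of your own. Each camera call takes 0.05 s, during which the arm holds its last target.

## Working session

There is one attempt and no reset: what is moved stays moved. The work goes in short steps, Python scripts to look and compute and a tool call to move; the robot and the scene stay as the last step left them, time stands still between calls to the robot, and variables do not carry over. Pictures are saved under pics/ and viewed, and the job is handed in when it is done.

Besides the shell and the picture viewer there is one more tool, called after "Call:" by a JSON object that holds its "fn" and its "kwargs". jog_arm: Moves the arm, as the interface text tells. Its arguments: {"type":"object","properties":{"steps":{"type":"array"},"gripper":{"type":"number"},"newtons":{"type":"number"}},"required":["steps"]}

```bash
mkdir -p pics
python3 - <<'E'
from station import ctrl
import cv2,numpy as np
for n in ("scene","top","wrist"):
    im=ctrl.get_image(n); cv2.imwrite(f"pics/{n}0.png",im["frame"][:,:,::-1])
    np.savez(f"pics/{n}0.npz",**im)
    print(n,im["fx"],im["cx"],np.round(im["extrinsics"],3).tolist())
print(ctrl.get_obs())
E
```

```text
scene 411.5400936163653 276.9879941447581 [[0.714, -0.456, 0.531, -0.189], [-0.7, -0.463, 0.544, -0.722], [-0.002, -0.76, -0.65, 0.995], [0.0, 0.0, 0.0, 1.0]]
top 424.76144424261105 274.2535590508597 [[-0.012, -0.984, 0.18, 0.328], [-1.0, 0.011, -0.007, 0.028], [0.005, -0.18, -0.984, 1.358], [0.0, 0.0, 0.0, 1.0]]
wrist 359.28785243465273 278.0915819876865 [[0.446, 0.858, 0.256, 0.212], [0.895, -0.427, -0.13, 0.592], [-0.002, 0.287, -0.958, 0.374], [0.0, 0.0, 0.0, 1.0]]
{'t': 0.15, 'q': array([ 9.89000338e-01,  5.32364053e-02,  1.61398714e+00, -1.39565445e-05,
        1.47601689e+00, -1.19004757e-01]), 'dq': array([-0.00102734, -0.0023072 , -0.00498219, -0.00018952,  0.00065826,
       -0.00043009]), 'effort': array([ 7.32245530e-05, -3.94247460e+01, -3.70718729e+01, -1.69831096e-04,
        4.72743792e-03,  1.00118851e-05]), 'tool_pos': array([0.27873996, 0.55880341, 0.20632103]), 'tool_rot': array([-7.20351829e-01, -3.05732235e+00,  2.43811362e-03]), 'contact_force': array([ 0.23905903,  0.30055468, -0.5700767 ]), 'wrist_torque': array([ 0.03565259, -0.01158993, -0.02982902]), 'opening': 0.08531895278362395}
```

View pics/top0.png

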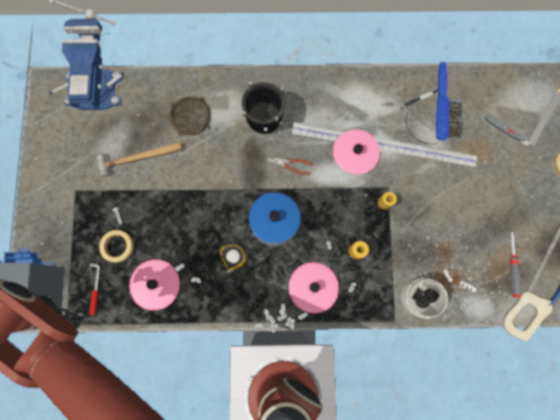

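View pics/scene0.png

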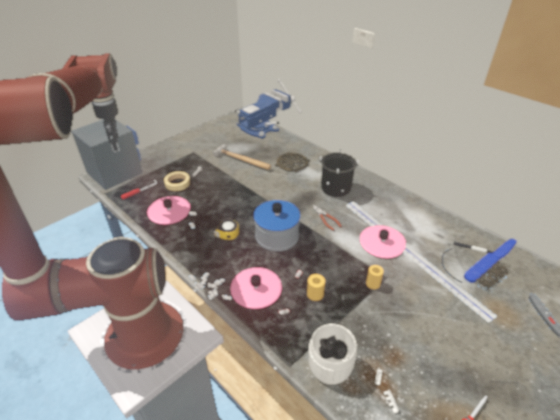

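Top view: blue lid at (274,218), bushes at (388,200) and (360,249), pliers (290,163), tape (232,257). The pink look-alikes are at (155,285), (314,288) and (357,152). Next I'll measure these.

```bash
cat > h.py <<'E'
import numpy as np,cv2
def load(n): return dict(np.load(f"pics/{n}.npz"))
def cloud(im):
    z=im["range_z"];h,w=z.shape;u,v=np.meshgrid(np.arange(w),np.arange(h))
    p=np.stack([(u-im["cx"])/im["fx"]*z,(v-im["cy"])/im["fy"]*z,z],-1)
    E=im["extrinsics"];P=p@E[:3,:3].T+E[:3,3];P[z<=0]=np.nan;return P
def ray(im,u,v,zp):
    E=im["extrinsics"];d=E[:3,:3]@np.array([(u-im["cx"])/im["fx"],(v-im["cy"])/im["fy"],1]);o=E[:3,3]
    return o+d*(zp-o[2])/d[2]
E
python3 - <<'E'
from h import *
for n in("top0","scene0"):
    im=load(n);P=cloud(im);hsv=cv2.cvtColor(im["frame"],cv2.COLOR_RGB2HSV)
    for nm,lo,hi in(("blue",(100,120,60),(125,255,255)),("brass",(12,140,90),(30,255,255))):
        m=cv2.inRange(hsv,lo,hi)
        k,l,s,c=cv2.connectedComponentsWithStats(m)
        for i in range(1,k):
            if s[i,4]<60: continue
            Q=P[l==i];Q=Q[~np.isnan(Q[:,0])]
            if len(Q)==0: continue
            t=np.percentile(Q[:,2],85);T=Q[abs(Q[:,2]-t)<.006]
            print(n,nm,np.round(c[i]),s[i].tolist(),"ztop",round(t,3),"mean",T.mean(0).round(3),"min",T.min(0).round(3),"max",T.max(0).round(3))
im=load("top0")
f=im["frame"]
cv2.imwrite("pics/crop_top.png",cv2.resize(f[140:290,200:420],None,fx=3.6,fy=3.6,interpolation=cv2.INTER_CUBIC)[:,:,::-1])
f=load("scene0")["frame"]
cv2.imwrite("pics/crop_sc.png",cv2.resize(f[190:320,210:410],None,fx=4,fy=4,interpolation=cv2.INTER_CUBIC)[:,:,::-1])
E
```

```text
top0 blue [89. 76.] [66, 45, 47, 64, 1055] ztop 0.128 mean [1.068 0.622 0.128] min [1.041 0.574 0.122] max [1.087 0.67  0.134]
top0 blue [442. 104.] [437, 62, 12, 78, 773] ztop 0.027 mean [ 0.879 -0.546  0.026] min [ 0.8   -0.569  0.021] max [ 1.047 -0.521  0.033]
top0 blue [274. 217.] [248, 192, 53, 51, 2039] ztop 0.104 mean [0.532 0.02  0.102] min [ 0.458 -0.055  0.098] max [0.61  0.096 0.108]
top0 blue [ 22. 257.] [5, 251, 37, 13, 314] ztop 0.175 mean [0.41  0.723 0.175] min [0.403 0.687 0.169] max [0.417 0.765 0.18 ]
top0 brass [387. 200.] [378, 192, 19, 17, 226] ztop 0.065 mean [ 0.594 -0.338  0.064] min [ 0.576 -0.361  0.059] max [ 0.614 -0.319  0.07 ]
top0 brass [359. 249.] [349, 241, 20, 18, 283] ztop 0.065 mean [ 0.439 -0.241  0.063] min [ 0.416 -0.266  0.059] max [ 0.462 -0.216  0.07 ]
top0 brass [240. 260.] [230, 246, 16, 23, 71] ztop 0.035 mean [0.414 0.128 0.034] min [0.386 0.115 0.03 ] max [0.454 0.158 0.038]
scene0 blue [276. 216.] [254, 202, 45, 28, 916] ztop 0.105 mean [0.523 0.011 0.103] min [ 0.453 -0.057  0.099] max [0.604 0.09  0.109]
scene0 blue [488. 261.] [465, 240, 50, 42, 561] ztop 0.029 mean [ 0.872 -0.549  0.027] min [ 0.797 -0.57   0.023] max [ 0.954 -0.527  0.033]
scene0 brass [228. 234.] [219, 229, 19, 10, 117] ztop 0.033 mean [0.401 0.125 0.032] min [0.385 0.11  0.027] max [0.433 0.145 0.038]
```

View pics/crop_top.png

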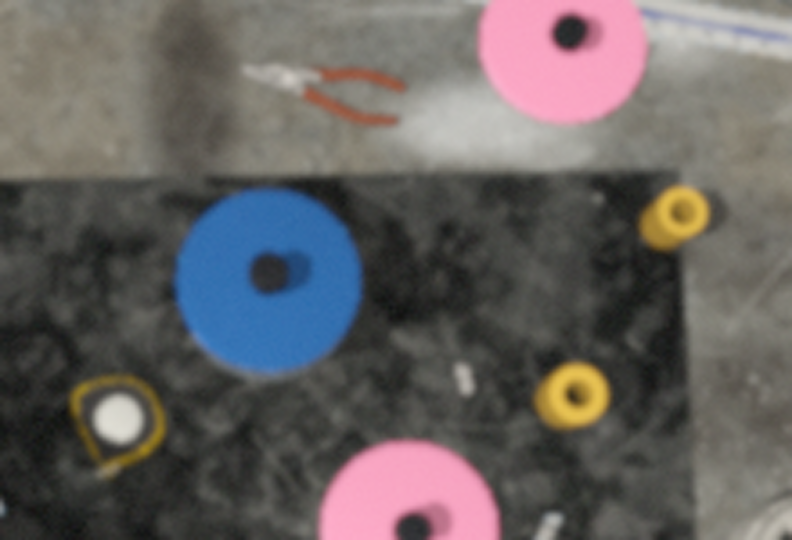

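View pics/crop_sc.png

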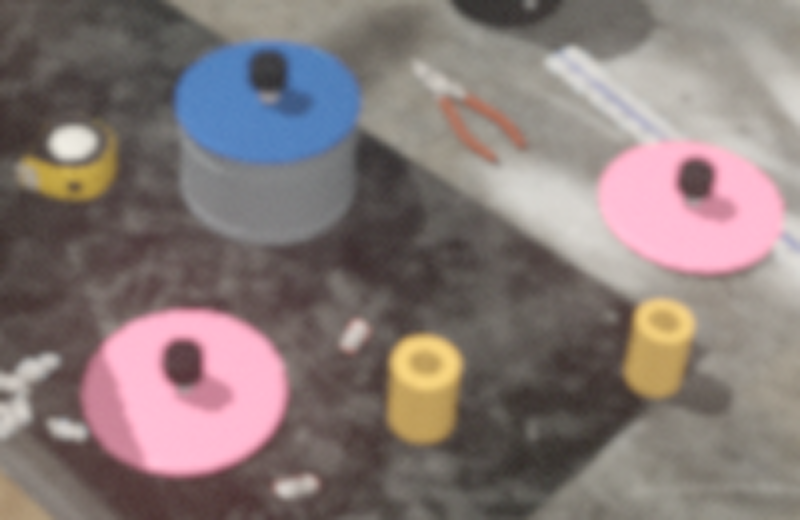

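Run:
```python
from h import *
from scipy.spatial.transform import Rotation as R
from station import ctrl
o=ctrl.get_obs();print(R.from_rotvec(o["tool_rot"]).as_matrix().round(3))
for n in("top0","scene0"):
    im=load(n);P=cloud(im);hsv=cv2.cvtColor(im["frame"],cv2.COLOR_RGB2HSV)
    def fit(pts,zp):
        W=np.array([ray(im,u,v,zp)[:2] for u,v in pts])
        (c,r)=cv2.minEnclosingCircle((W*1000).astype(np.float32));
        A=np.c_[2*W,np.ones(len(W))];s=np.linalg.lstsq(A,(W**2).sum(1),rcond=None)[0]
        return s[:2].round(4),round(float(np.sqrt(s[2]+s[0]**2+s[1]**2)),4)
    for nm,lo,hi,zp in(("blue",(100,120,60),(125,255,255),.104),("pink",(155,60,120),(178,255,255),.017)):
        cs,_=cv2.findContours(cv2.inRange(hsv,lo,hi),cv2.RETR_EXTERNAL,cv2.CHAIN_APPROX_NONE)
        for c in cs:
            if cv2.contourArea(c)>600: print(n,nm,c.mean((0,1)),fit(c[:,0],zp))
    V=hsv[...,2]; Z=P[...,2]
    D=np.hypot(P[...,0]-.535,P[...,1]-.02)
    K=P[(D<.05)&(Z>.125)]
    print(n,"knob",len(K),np.nanmean(K,0),np.nanmin(K,0),np.nanmax(K,0))
    for c in((.594,-.339),(.439,-.241)):
        d=np.hypot(P[...,0]-c[0],P[...,1]-c[1])
        K=P[(d<.04)&(Z>.058)&(Z<.07)];print(n,"bush",len(K),(np.nanmax(K,0)+np.nanmin(K,0))/2,np.nanmax(K,0)-np.nanmin(K,0))
        K=P[(d<.04)&(Z>.015)&(Z<.07)];print(n,"bush all",len(K),np.nanmax(K,0)-np.nanmin(K,0))
```

```text
[[-0.895  0.446 -0.001]
 [ 0.446  0.895 -0.001]
 [ 0.    -0.002 -1.   ]]
top0 blue [274.11486486 216.93243243] (array([0.5334, 0.0199]), 0.0768)
top0 blue [442.33333333 101.4382716 ] (array([ 0.898 , -0.5122]), 0.0798)
top0 blue [88.19551282 78.45833333] (array([0.9893, 0.6232]), 0.0844)
top0 pink [313.38194444 287.01388889] (array([ 0.326 , -0.0992]), 0.0779)
top0 pink [154.06896552 284.3862069 ] (array([0.3398, 0.3957]), 0.0782)
top0 pink [356.07086614 151.22047244] (array([ 0.764 , -0.2526]), 0.0757)
top0 knob 103 [0.5329839  0.01994606 0.13872506] [0.51823184 0.00312523 0.12660549] [0.54879451 0.03547581 0.14698414]
top0 bush 98 [ 0.59522962 -0.34026938  0.06384778] [0.0389267  0.04167102 0.01149152]
top0 bush all 187 [0.04122171 0.04197567 0.05416737]
top0 bush 155 [ 0.43909097 -0.24098874  0.06346592] [0.04620154 0.04950268 0.01077466]
top0 bush all 224 [0.04769238 0.04950268 0.05360524]
scene0 blue [276.41726619 214.        ] (array([0.5247, 0.013 ]), 0.0652)
scene0 pink [ 23.71861472 298.66666667] (array([-0.1833,  0.3345]), 0.065)
scene0 pink [255.59701493 287.59701493] (array([ 0.3209, -0.1072]), 0.0796)
scene0 pink [382.44642857 241.46428571] (array([ 0.7562, -0.2618]), 0.0756)
scene0 pink [168.40566038 209.76415094] (array([0.3341, 0.3876]), 0.0813)
scene0 knob 89 [0.52739399 0.01576541 0.13754494] [0.51279508 0.00128947 0.12536948] [0.54726316 0.0343278  0.14451768]
scene0 bush 105 [ 0.59143248 -0.34020683  0.06385126] [0.04021257 0.04173678 0.01169879]
scene0 bush all 270 [0.04082631 0.04230054 0.05395488]
scene0 bush 157 [ 0.43669264 -0.24294341  0.06355608] [0.05045818 0.04936091 0.01094675]
scene0 bush all 341 [0.05202748 0.04936091 0.05200672]
```

View pics/wrist0.png

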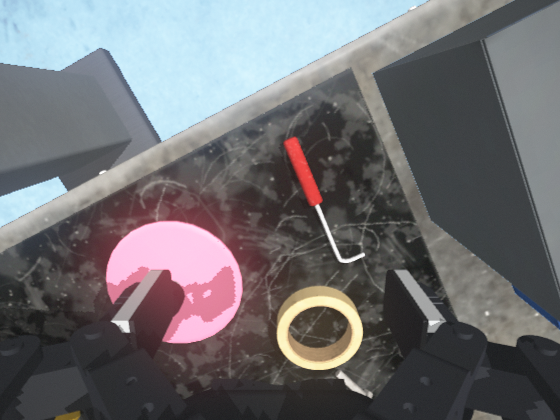

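The far bush (0.594,−0.340) measures about 42 mm and the near one about 49 mm. The lid is at (0.533, 0.020). I'll go to the lid first.

Call:
{"fn": "jog_arm", "kwargs": {"steps": [{"dx": 0.45, "dy": -0.9, "dz": 0.2}, {"dx": 0.9, "dy": -1.8, "dz": 0.2}, {"dx": 1.35, "dy": -2.7, "dz": 0.2}, {"dx": 1.8, "dy": -3.6, "dz": 0.2}, {"dx": 2.2, "dy": -4.5, "dz": 0.2}], "gripper": 0, "newtons": 40}}

```text
validation failed for argument at $.st...
```

Call:
{"fn": "jog_arm", "kwargs": {"steps": [{"dx": 0.5, "dy": -0.9}, {"dx": 1.0, "dy": -1.8}, {"dx": 1.4, "dy": -2.7}, {"dx": 1.8, "dy": -3.6}, {"dx": 2.0, "dy": -4.2}]}}

```text
validation failed for argument at $.st...
```

Call:
{"fn": "jog_arm", "kwargs": {"steps": [{"dx": 0.45, "dy": -0.9, "dz": 0.2, "twist": 0}, {"dx": 0.9, "dy": -1.8, "dz": 0.2, "twist": 0}, {"dx": 1.35, "dy": -2.7, "dz": 0.2, "twist": 0}, {"dx": 1.8, "dy": -3.6, "dz": 0.2, "twist": 0}, {"dx": 2.2, "dy": -4.5, "dz": 0.2, "twist": 0}], "gripper": 0, "newtons": 40}}

```text
t: 0.78
tool_pos: [0.4111, 0.287, 0.2181]
tool_rot: [-0.72, -3.057, 0.002]
contact_force: [0.6, -0.4, 0.6]
opening: 0.0852
```

Call:
{"fn": "jog_arm", "kwargs": {"steps": [{"dx": 0.4, "dy": -0.9, "dz": 0, "twist": 0}, {"dx": 0.8, "dy": -1.8, "dz": 0, "twist": 0}, {"dx": 1.2, "dy": -2.7, "dz": 0, "twist": 0}, {"dx": 1.7, "dy": -3.7, "dz": 0, "twist": 0}, {"dx": 2.04, "dy": -4.45, "dz": 0, "twist": 0}]}}

```text
t: 1.4
tool_pos: [0.534, 0.0178, 0.2179]
tool_rot: [-0.721, -3.057, 0.002]
contact_force: [0.6, 0.6, 0.5]
opening: 0.0852
```

Run:
```python
from station import ctrl
import cv2,numpy as np
im=ctrl.get_image("wrist"); cv2.imwrite("pics/wrist1.png",im["frame"][:,:,::-1]);np.savez("pics/wrist1.npz",**im)
from h import *
P=cloud(im);Z=P[...,2]
D=np.hypot(P[...,0]-.533,P[...,1]-.02)
K=P[(D<.04)&(Z>.13)&(Z<.15)];print(len(K),K.mean(0),K.min(0),K.max(0));print(ctrl.get_obs()["tool_pos"])
```

```text
1738 [0.52986778 0.02044118 0.14092293] [0.5145017  0.00291664 0.13019154] [0.54741156 0.03660437 0.14375749]
[0.53584841 0.01257188 0.21775155]
```

View pics/wrist1.png

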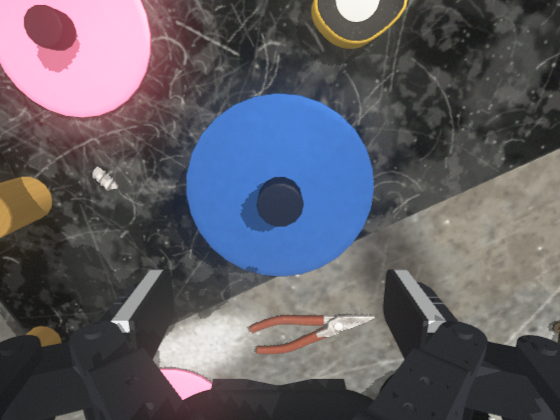

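The wrist view shows the knob at (280,203), between the jaws, with nothing else near it. Now I'll descend.

Call:
{"fn": "jog_arm", "kwargs": {"steps": [{"dx": -0.06, "dy": 0.12, "dz": -0.1, "twist": 0}, {"dx": -0.06, "dy": 0.12, "dz": -0.6, "twist": 0}, {"dx": -0.06, "dy": 0.12, "dz": -1.0, "twist": 0}, {"dx": -0.06, "dy": 0.12, "dz": -1.2, "twist": 0}, {"dx": -0.06, "dy": 0.12, "dz": -1.2, "twist": 0}]}}

```text
t: 2.08
tool_pos: [0.5312, 0.0207, 0.1447]
tool_rot: [-0.727, -3.056, 0.009]
contact_force: [0.2, 0.1, -0.0]
opening: 0.0852
```

Call:
{"fn": "jog_arm", "kwargs": {"steps": [{"dx": 0, "dy": 0, "dz": -0.2, "twist": 0}, {"dx": 0, "dy": 0, "dz": -0.4, "twist": 0}, {"dx": 0, "dy": 0, "dz": -0.52, "twist": 0}, {"dx": 0, "dy": 0, "dz": -0.52, "twist": 0}, {"dx": 0, "dy": 0, "dz": -0.52, "twist": 0}]}}

```text
t: 2.7
tool_pos: [0.5315, 0.0206, 0.1138]
tool_rot: [0.727, 3.056, -0.009]
contact_force: [-0.4, -0.3, 0.3]
opening: 0.0855
```

Call:
{"fn": "jog_arm", "kwargs": {"steps": [{"dx": 0, "dy": 0, "dz": 0, "twist": 0}, {"dx": 0, "dy": 0, "dz": 0, "twist": 0}, {"dx": 0, "dy": 0, "dz": 0, "twist": 0}, {"dx": 0, "dy": 0, "dz": 0, "twist": 0}, {"dx": 0, "dy": 0, "dz": 0, "twist": 0}], "gripper": 255, "newtons": 40}}

```text
t: 3.32
tool_pos: [0.5331, 0.0209, 0.1157]
tool_rot: [0.726, 3.053, -0.007]
contact_force: [0.1, 1.9, 5.1]
opening: -0.0002
```

The fingers shut fully, so they missed the knob. I'll look.

Run:
```python
from station import ctrl
import cv2,numpy as np
for n in ("wrist","scene","top"):
    im=ctrl.get_image(n); cv2.imwrite(f"pics/{n}2.png",im["frame"][:,:,::-1]);np.savez(f"pics/{n}2.npz",**im)
    if n=="scene": cv2.imwrite("pics/crop2.png",cv2.resize(im["frame"][120:280,180:380],None,fx=3.5,fy=3.5,interpolation=cv2.INTER_CUBIC)[:,:,::-1])
print(ctrl.get_obs())
```

```text
{'t': 3.475, 'q': array([-0.09755208, -0.09348806,  1.91376194, -0.00513096,  1.31819739,
       -1.20013775]), 'dq': array([-0.00065285, -0.00053858,  0.00141528,  0.00045337, -0.00106741,
       -0.00067637]), 'effort': array([-8.94293189e-01, -2.77726793e+01, -3.12978995e+01, -5.10948580e-01,
        2.03691730e-01,  2.86090049e-03]), 'tool_pos': array([0.53310051, 0.02086878, 0.11572302]), 'tool_rot': array([ 0.72594266,  3.05268657, -0.00705846]), 'contact_force': array([0.6448368 , 1.15278882, 5.57998632]), 'wrist_torque': array([ 0.33726983, -0.18979105, -0.0086252 ]), 'opening': 7.367618656694808e-06}
```

View pics/wrist2.png

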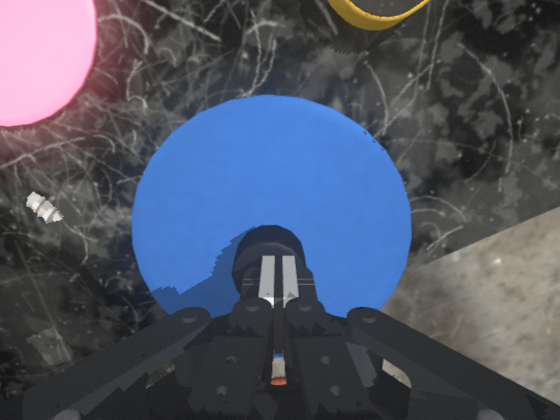

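View pics/crop2.png

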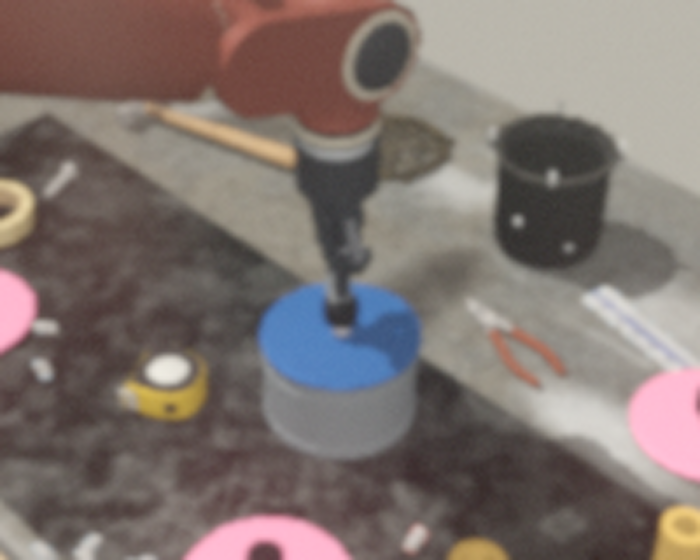

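Run:
```python
from h import *
for n in("wrist2","scene2","wrist1"):
    im=load(n);E=np.linalg.inv(im["extrinsics"])
    for nm,p in(("tcp",(.5331,.0209,.1157)),("knobtop",(.532,.020,.140)),("lidc",(.5334,.0199,.105))):
        c=E[:3,:3]@p+E[:3,3];print(n,nm,(c[:2]/c[2]*im["fx"]+[im["cx"],im["cy"]]).round(1),c[2].round(3))
im=load("wrist2");P=cloud(im)
for u,v in((268,240),(250,250),(290,240),(268,262),(290,262),(268,290),(290,290),(280,300),(270,150),(200,230)):print(u,v,P[v,u].round(3),im["range_z"][v,u])
im=load("scene2");cv2.imwrite("pics/crop2b.png",cv2.resize(im["frame"][180:230,250:310],None,fx=10,fy=10,interpolation=cv2.INTER_CUBIC)[:,:,::-1])
im=load("wrist2");cv2.imwrite("pics/crop2c.png",cv2.resize(im["frame"][200:350,200:360],None,fx=4,fy=4,interpolation=cv2.INTER_CUBIC)[:,:,::-1])
```

```text
wrist2 tcp [279.6 253.6] 0.183
wrist2 knobtop [276.7 275.1] 0.159
wrist2 lidc [278.2 246.7] 0.193
scene2 tcp [276.3 210.1] 1.359
scene2 knobtop [276.2 204.7] 1.342
scene2 lidc [276.6 212.6] 1.365
wrist1 tcp [282.3 197.5] 0.28
wrist1 knobtop [280.8 205.6] 0.256
wrist1 lidc [281.3 195. ] 0.29
268 240 [0.516 0.024 0.139] 0.15500452
250 250 [0.516 0.015 0.141] 0.15485366
290 240 [0.522 0.031 0.133] 0.16225368
268 262 [0.52  0.023 0.153] 0.14355576
290 262 [0.524 0.03  0.151] 0.14539585
268 290 [0.52  0.023 0.174] 0.12288175
290 290 [0.523 0.03  0.174] 0.12276071
280 300 [0.523 0.026 0.178] 0.11922211
270 150 [0.486 0.039 0.103] 0.17987345
200 230 [ 0.507 -0.014  0.103] 0.19266352
```

View pics/crop2b.png

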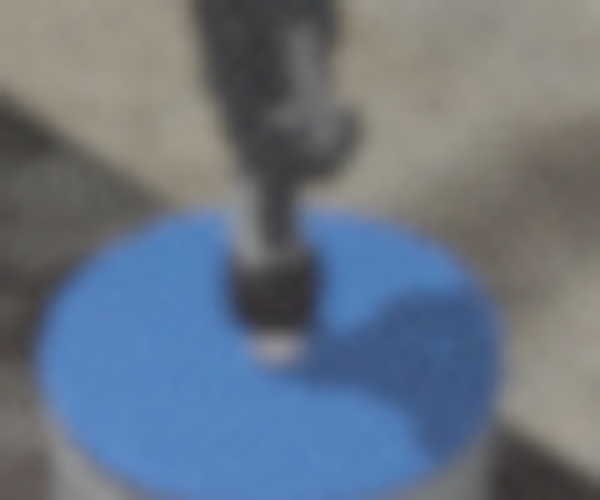

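View pics/crop2c.png

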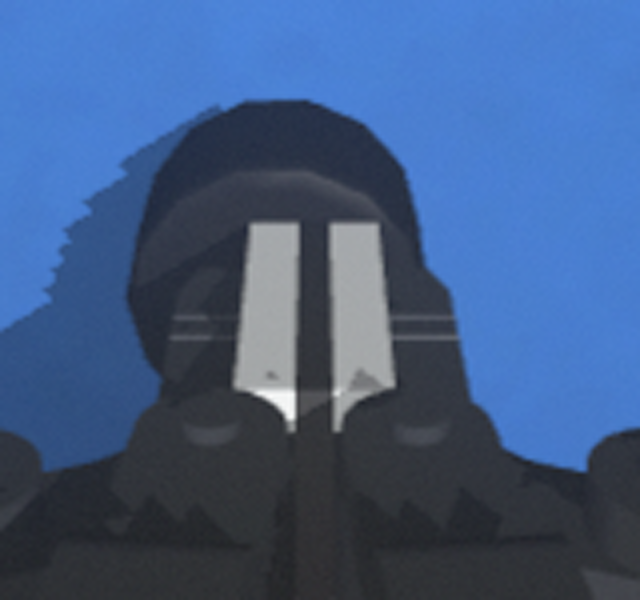

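Run:
```python
from h import *
from scipy.spatial.transform import Rotation as R
for n,t,rv in(("wrist0",(.27874,.5588,.2063),(-.72035,-3.0573,.0024)),("wrist1",(.53585,.01257,.21775),(-.721,-3.057,.002)),("wrist2",(.5331,.02087,.11572),(.72594,3.05269,-.00706))):
    im=load(n);P=cloud(im);M=R.from_rotvec(rv).as_matrix()
    L=(P-np.array(t))@M   # tool coords
    m=(im["range_z"]>0)&(im["range_z"]<.19)&(abs(L[...,1])<.07)&(abs(L[...,0])<.03)
    if n=="wrist2": m&=(P[...,2]>.146)
    X=L[m];print(n,len(X),X.min(0).round(3),X.max(0).round(3),"z pct",np.percentile(X[:,2],[50,90,97,99]).round(3))
    T=X[X[:,2]>np.percentile(X[:,2],95)];print(T.mean(0).round(3), abs(T[:,1]).min().round(3))
    print("cam in tool",((im["extrinsics"][:3,3]-t)@M).round(3),(M.T@im["extrinsics"][:3,2]).round(3))
```

```text
wrist0 41605 [-0.011 -0.07  -0.119] [ 0.023  0.07  -0.037] z pct [-0.095 -0.064 -0.049 -0.044]
[ 0.005 -0.001 -0.048] 0.041
cam in tool [ 0.075 -0.001 -0.168] [-0.287 -0.     0.958]
wrist1 41195 [-0.007 -0.07  -0.119] [ 0.026  0.07  -0.038] z pct [-0.095 -0.064 -0.049 -0.044]
[ 0.009  0.003 -0.048] 0.039
cam in tool [ 0.079  0.003 -0.168] [-0.287 -0.     0.958]
wrist2 46581 [-0.011 -0.06  -0.12 ] [ 0.023  0.058 -0.03 ] z pct [-0.097 -0.072 -0.049 -0.038]
[ 0.011 -0.001 -0.046] 0.0
cam in tool [ 0.075 -0.001 -0.168] [-0.287 -0.     0.958]
```

The depth image explains the miss. The real fingertips sit about 25 mm behind the reported TCP: open tips read −38 mm instead of −13, and shut they rest on the knob top at 0.140. I'll back off, open, and use that measured offset from here.

Call:
{"fn": "jog_arm", "kwargs": {"steps": [{"dx": 0, "dy": 0, "dz": 0.2, "twist": 0}, {"dx": 0, "dy": 0, "dz": 0.2, "twist": 0}, {"dx": 0, "dy": 0, "dz": 0.2, "twist": 0}]}}

```text
t: 3.85
tool_pos: [0.5328, 0.0208, 0.1274]
tool_rot: [0.726, 3.053, -0.007]
contact_force: [0.2, 0.2, -0.1]
opening: -0.0
```

Call:
{"fn": "jog_arm", "kwargs": {"steps": [{"dx": 0, "dy": 0, "dz": 0, "twist": 0}, {"dx": 0, "dy": 0, "dz": 0, "twist": 0}, {"dx": 0, "dy": 0, "dz": 0, "twist": 0}, {"dx": 0, "dy": 0, "dz": 0, "twist": 0}, {"dx": 0, "dy": 0, "dz": 0, "twist": 0}], "gripper": 0}}

```text
t: 4.47
tool_pos: [0.5328, 0.0208, 0.1275]
tool_rot: [0.726, 3.053, -0.007]
contact_force: [-0.1, -0.4, -0.5]
opening: 0.0854
```

Run:
```python
from station import ctrl
import cv2,numpy as np
from h import *
im=ctrl.get_image("wrist"); cv2.imwrite(f"pics/wrist3.png",im["frame"][:,:,::-1]);np.savez(f"pics/wrist3.npz",**im)
o=ctrl.get_obs();print(o["t"],o["tool_pos"],o["contact_force"],o["opening"])
P=cloud(im);Z=P[...,2];D=np.hypot(P[...,0]-.532,P[...,1]-.02)
K=P[(D<.03)&(Z>.136)&(Z<.144)];print(len(K),K.mean(0),K.min(0),K.max(0))
K=P[(D<.1)&(Z>.098)&(Z<.108)];print(len(K),K.min(0),K.max(0),np.median(K[:,2]))
```

```text
4.525 [0.53283566 0.02079476 0.12747249] [ 0.41717642 -0.11673205 -0.50248558] 0.0856024612123581
3661 [0.5288829  0.01799475 0.14112932] [5.13533756e-01 2.91807456e-04 1.36079035e-01] [0.546409   0.03406186 0.1436659 ]
47156 [ 0.45379092 -0.058017    0.09800049] [0.60763405 0.09379312 0.10596872] 0.10291677680639265
```

View pics/wrist3.png

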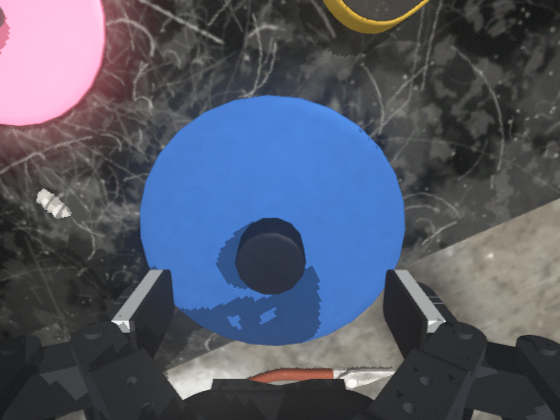

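The jaws are open and straddle the knob at (270,256). I'll descend with the corrected offset.

Call:
{"fn": "jog_arm", "kwargs": {"steps": [{"dx": -0.02, "dy": -0.04, "dz": -0.2, "twist": 0}, {"dx": -0.02, "dy": -0.04, "dz": -0.4, "twist": 0}, {"dx": -0.02, "dy": -0.04, "dz": -0.55, "twist": 0}, {"dx": -0.02, "dy": -0.04, "dz": -0.65, "twist": 0}, {"dx": -0.02, "dy": -0.04, "dz": -0.65, "twist": 0}]}}

```text
t: 5.15
tool_pos: [0.5312, 0.0185, 0.0877]
tool_rot: [0.726, 3.054, -0.008]
contact_force: [-0.3, -0.7, 0.6]
opening: 0.0857
```

Call:
{"fn": "jog_arm", "kwargs": {"steps": [{"dx": 0, "dy": 0, "dz": 0, "twist": 0}, {"dx": 0, "dy": 0, "dz": 0, "twist": 0}, {"dx": 0, "dy": 0, "dz": 0, "twist": 0}, {"dx": 0, "dy": 0, "dz": 0, "twist": 0}, {"dx": 0, "dy": 0, "dz": 0, "twist": 0}], "gripper": 255, "newtons": 50}}

```text
t: 5.78
tool_pos: [0.5318, 0.0185, 0.0884]
tool_rot: [0.726, 3.053, -0.007]
contact_force: [1.0, 0.5, 2.3]
opening: 0.0326
```

It gripped at 33 mm against the 34 mm knob. Now I'll lift.

Call:
{"fn": "jog_arm", "kwargs": {"steps": [{"dx": 0, "dy": 0, "dz": 0.2, "twist": 0}, {"dx": 0, "dy": 0, "dz": 0.5, "twist": 0}, {"dx": 0, "dy": 0, "dz": 0.9, "twist": 0}, {"dx": 0, "dy": 0, "dz": 1.0, "twist": 0}, {"dx": 0, "dy": 0, "dz": 1.0, "twist": 0}]}}

```text
t: 6.4
tool_pos: [0.532, 0.0184, 0.149]
tool_rot: [0.726, 3.052, -0.007]
contact_force: [0.7, -0.2, -1.7]
opening: 0.0323
```

```bash
cat > snap.py <<'E'
import sys
from station import ctrl
from h import *
def snap(n,k):
    im=ctrl.get_image(n); cv2.imwrite(f"pics/{n}{k}.png",im["frame"][:,:,::-1]);np.savez(f"pics/{n}{k}.npz",**im);return im
def st():
    o=ctrl.get_obs();print(round(o["t"],2),o["tool_pos"].round(4),o["contact_force"].round(1),round(o["opening"],4))
E
python3 - <<'E'
from snap import *
im=snap("scene",4);st()
cv2.imwrite("pics/crop4.png",cv2.resize(im["frame"][120:280,180:380],None,fx=3.5,fy=3.5,interpolation=cv2.INTER_CUBIC)[:,:,::-1])
E
```

```text
6.45 [0.5314 0.0185 0.148 ] [-1.   0.2 -1.8] 0.0325
```

View pics/crop4.png

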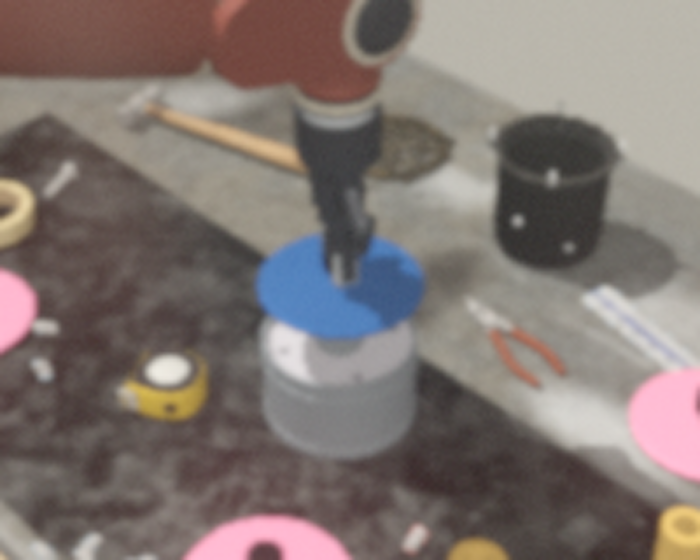

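The lid is lifted, level and clear of the tin. I'll carry it left to about (0.575, 0.24).

Call:
{"fn": "jog_arm", "kwargs": {"steps": [{"dx": 0.1, "dy": 0.7, "dz": 0, "twist": 0}, {"dx": 0.3, "dy": 1.5, "dz": 0, "twist": 0}, {"dx": 0.5, "dy": 2.4, "dz": 0, "twist": 0}, {"dx": 0.7, "dy": 3.2, "dz": 0, "twist": 0}, {"dx": 0.72, "dy": 3.7, "dz": 0, "twist": 0}]}}

```text
t: 7.08
tool_pos: [0.5741, 0.2425, 0.1462]
tool_rot: [0.725, 3.056, -0.009]
contact_force: [0.2, -0.6, -2.2]
opening: 0.0327
```

Call:
{"fn": "jog_arm", "kwargs": {"steps": [{"dx": 0, "dy": 0, "dz": -0.3, "twist": 0}, {"dx": 0, "dy": 0, "dz": -0.8, "twist": 0}, {"dx": 0, "dy": 0, "dz": -1.4, "twist": 0}, {"dx": 0, "dy": 0, "dz": -1.9, "twist": 0}, {"dx": 0, "dy": 0, "dz": -2.0, "twist": 0}]}}

```text
t: 7.7
tool_pos: [0.5704, 0.2405, 0.0213]
tool_rot: [-0.724, -3.05, 0.016]
contact_force: [-0.2, -0.9, -1.5]
opening: 0.0326
```

Call:
{"fn": "jog_arm", "kwargs": {"steps": [{"dx": 0, "dy": 0, "dz": -0.1, "twist": 0}, {"dx": 0, "dy": 0, "dz": -0.2, "twist": 0}, {"dx": 0, "dy": 0, "dz": -0.27, "twist": 0}, {"dx": 0, "dy": 0, "dz": -0.33, "twist": 0}, {"dx": 0, "dy": 0, "dz": -0.33, "twist": 0}]}}

```text
t: 8.32
tool_pos: [0.5705, 0.2405, 0.0016]
tool_rot: [-0.724, -3.05, 0.016]
contact_force: [0.6, -0.5, -2.3]
opening: 0.032
```

Call:
{"fn": "jog_arm", "kwargs": {"steps": [{"dx": 0, "dy": 0, "dz": -0.03, "twist": 0}, {"dx": 0, "dy": 0, "dz": -0.05, "twist": 0}, {"dx": 0, "dy": 0, "dz": -0.06, "twist": 0}, {"dx": 0, "dy": 0, "dz": -0.06, "twist": 0}]}}

```text
t: 8.82
tool_pos: [0.5706, 0.2406, -0.0011]
tool_rot: [-0.724, -3.05, 0.016]
contact_force: [-4.9, -1.7, 5.4]
opening: 0.0325
```

Contact force turned positive, so the lid is seated. I'll release it and raise the arm.

Call:
{"fn": "jog_arm", "kwargs": {"steps": [{"dx": 0, "dy": 0, "dz": 0.03, "twist": 0}, {"dx": 0, "dy": 0, "dz": 0.03, "twist": 0}, {"dx": 0, "dy": 0, "dz": 0.03, "twist": 0}, {"dx": 0, "dy": 0, "dz": 0.03, "twist": 0}, {"dx": 0, "dy": 0, "dz": 0.03, "twist": 0}], "gripper": 0}}

```text
t: 9.45
tool_pos: [0.5706, 0.2406, 0.0006]
tool_rot: [-0.724, -3.05, 0.016]
contact_force: [0.4, -0.4, 0.6]
opening: 0.0852
```

Call:
{"fn": "jog_arm", "kwargs": {"steps": [{"dx": 0, "dy": 0, "dz": 0.5, "twist": 0}, {"dx": 0, "dy": 0, "dz": 1.2, "twist": 0}, {"dx": 0, "dy": 0, "dz": 2.0, "twist": 0}, {"dx": 0, "dy": 0, "dz": 2.8, "twist": 0}, {"dx": 0, "dy": 0, "dz": 3.0, "twist": 0}]}}

```text
t: 10.07
tool_pos: [0.5728, 0.2412, 0.1856]
tool_rot: [-0.726, -3.056, 0.01]
contact_force: [-0.6, -0.8, -0.4]
opening: 0.0855
```

Run:
```python
from snap import *
im=snap("top",5);st();snap("wrist",5);snap("scene",5)
cv2.imwrite("pics/crop5.png",cv2.resize(im["frame"][140:290,180:400],None,fx=3.6,fy=3.6,interpolation=cv2.INTER_CUBIC)[:,:,::-1])
P=cloud(im)
for nm,c,r,lo,hi in (("bush",(.594,-.34),.04,.058,.07),("bush2",(.439,-.241),.04,.058,.07),("lid",(.57,.24),.1,.01,.025)):
    d=np.hypot(P[...,0]-c[0],P[...,1]-c[1]);K=P[(d<r)&(P[...,2]>lo)&(P[...,2]<hi)];print(nm,len(K),((K.min(0)+K.max(0))/2).round(4),np.ptp(K,0).round(4))
f=cv2.cvtColor(im["frame"],cv2.COLOR_RGB2GRAY)
```

```text
10.12 [0.5725 0.2412 0.1851] [0.4 0.2 1.2] 0.0853
bush 94 [ 0.5952 -0.3387  0.0639] [0.039  0.0385 0.0116]
bush2 157 [ 0.4391 -0.2413  0.0636] [0.0463 0.0484 0.0111]
lid 421 [0.5735 0.2389 0.0152] [0.1505 0.1487 0.0105]
```

View pics/crop5.png

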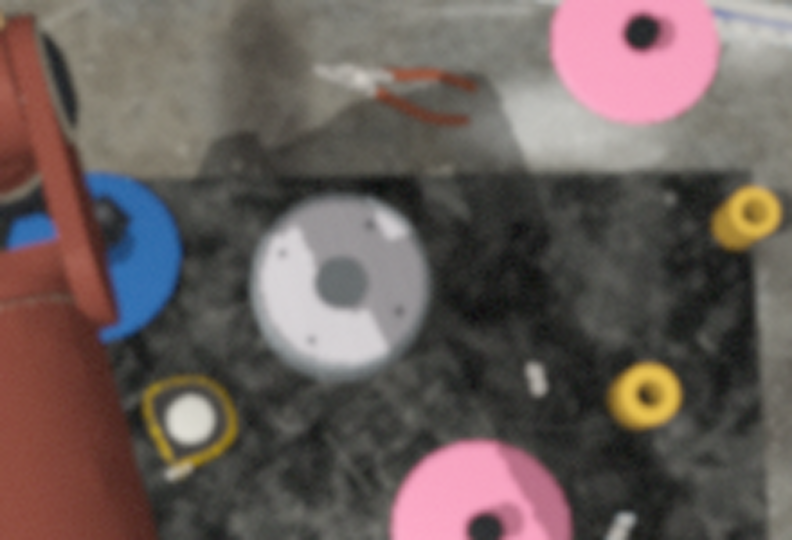

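View pics/scene5.png

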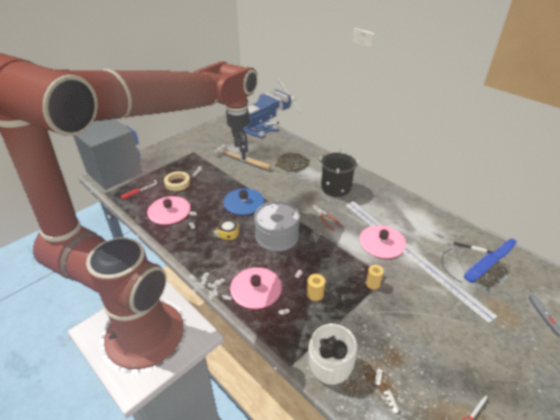

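The lid is flat on the bench. The gauge hole shows at about (341,283) in the crop. I'll stop over the tin to measure the hole with the wrist camera.

Call:
{"fn": "jog_arm", "kwargs": {"steps": [{"dx": -0.1, "dy": -0.8, "dz": 0.5, "twist": 0}, {"dx": -0.3, "dy": -1.7, "dz": 0.5, "twist": 0}, {"dx": -0.5, "dy": -2.6, "dz": 0.5, "twist": 0}, {"dx": -0.6, "dy": -3.4, "dz": 0.5, "twist": 0}, {"dx": -0.66, "dy": -3.69, "dz": 0.5, "twist": 0}]}}

```text
t: 10.85
tool_pos: [0.5292, 0.0173, 0.2073]
tool_rot: [-0.727, -3.044, 0.017]
contact_force: [-0.3, 0.5, 0.2]
opening: 0.0851
```

Call:
{"fn": "jog_arm", "kwargs": {"steps": [{"dx": 0, "dy": 0, "dz": 0, "twist": 0}, {"dx": 0, "dy": 0, "dz": 0, "twist": 0}]}}

```text
t: 11.1
tool_pos: [0.5288, 0.0182, 0.2059]
tool_rot: [-0.725, -3.042, 0.017]
contact_force: [-0.1, -0.6, 0.9]
opening: 0.0854
```

Run:
```python
from snap import *
im=snap("wrist",6);st()
```

```text
11.15 [0.529  0.0184 0.2064] [ 0.  -0.9  0.1] 0.085
```

View pics/wrist6.png

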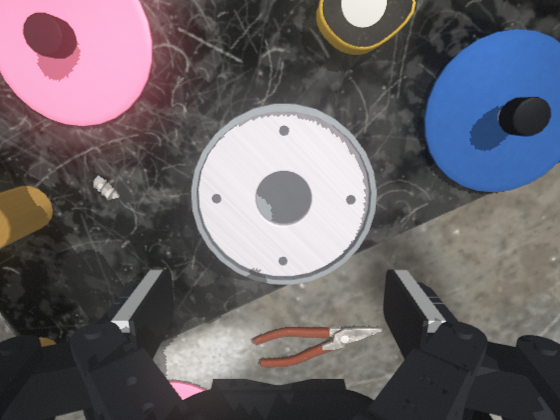

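```bash
cat >> h.py <<'E'
def hole(im,u0,v0,zp=.088,R=60):
    g=cv2.GaussianBlur(cv2.cvtColor(im["frame"],cv2.COLOR_RGB2GRAY),(3,3),0)
    m=np.zeros_like(g);cv2.circle(m,(u0,v0),R,255,-1)
    t,_=cv2.threshold(g[m>0].reshape(-1,1),0,255,cv2.THRESH_OTSU)
    b=((g<t)&(m>0)).astype(np.uint8)
    cs,_=cv2.findContours(b,cv2.RETR_EXTERNAL,cv2.CHAIN_APPROX_NONE)
    c=cv2.convexHull(max(cs,key=cv2.contourArea))[:,0]
    W=np.array([ray(im,u,v,zp)[:2] for u,v in c])
    A=np.c_[2*W,np.ones(len(W))];s=np.linalg.lstsq(A,(W**2).sum(1),rcond=None)[0]
    return s[:2].round(4),round(float(np.sqrt(s[2]+s[0]**2+s[1]**2)),4),c.min(0),c.max(0)
E
python3 - <<'E'
from h import *
from station import ctrl
from scipy.spatial.transform import Rotation as R
print("wrist",hole(load("wrist6"),284,197,R=45));print("top",hole(load("top5"),275,218,R=14))
print(R.from_rotvec(ctrl.get_obs()["tool_rot"]).as_matrix().round(3))
im=load("wrist6");P=cloud(im);Z=P[...,2]
for n in("wrist6","top5","scene5"):
    P=cloud(load(n));d=np.hypot(P[...,0]-.533,P[...,1]-.02);K=P[(d<.085)&(P[...,2]>.091)&(P[...,2]<.1)];print(n,len(K),((K.min(0)+K.max(0))/2).round(4),np.ptp(K,0).round(3))
E
```

```text
wrist (array([0.5305, 0.0196]), 0.023, array([256, 171], dtype=int32), array([311, 224], dtype=int32))
top (array([0.5389, 0.0106]), 0.0369, array([266, 204], dtype=int32), array([289, 227], dtype=int32))
[[-0.893  0.45  -0.015]
 [ 0.451  0.893 -0.007]
 [ 0.01  -0.014 -1.   ]]
wrist6 4260 [0.531  0.0193 0.095 ] [0.148 0.148 0.008]
top5 353 [0.5337 0.0204 0.0954] [0.144 0.145 0.009]
scene5 381 [0.5318 0.0191 0.0954] [0.152 0.149 0.009]
```

The wrist camera gives the hole centre as (0.5305, 0.0196) with radius exactly 23 mm. Now I'll go to the far bush.

Call:
{"fn": "jog_arm", "kwargs": {"steps": [{"dx": 0.1, "dy": -0.8, "dz": 0, "twist": 0}, {"dx": 0.3, "dy": -1.7, "dz": 0, "twist": 0}, {"dx": 0.5, "dy": -2.6, "dz": 0, "twist": 0}, {"dx": 0.7, "dy": -3.5, "dz": 0, "twist": 0}, {"dx": 0.8, "dy": -4.3, "dz": 0, "twist": 0}]}}

```text
t: 11.78
tool_pos: [0.5781, -0.2402, 0.2062]
tool_rot: [-0.722, -3.044, 0.016]
contact_force: [-0.1, -0.0, 0.2]
opening: 0.0856
```

Call:
{"fn": "jog_arm", "kwargs": {"steps": [{"dx": 0.2, "dy": -0.8, "dz": 0, "twist": 0}, {"dx": 0.26, "dy": -1.55, "dz": 0, "twist": 0}, {"dx": 0.26, "dy": -1.6, "dz": 0, "twist": 0}, {"dx": 0.26, "dy": -1.6, "dz": 0, "twist": 0}]}}

```text
t: 12.28
tool_pos: [0.5943, -0.335, 0.2057]
tool_rot: [-0.72, -3.044, 0.015]
contact_force: [-0.1, 0.8, 0.7]
opening: 0.0855
```

Run:
```python
from snap import *
im=snap("wrist",7);st()
P=cloud(im);d=np.hypot(P[...,0]-.593,P[...,1]+.34);K=P[(d<.04)&(P[...,2]>.058)&(P[...,2]<.07)];print(len(K),((K.min(0)+K.max(0))/2).round(4),np.ptp(K,0).round(3))
```

```text
12.32 [ 0.5943 -0.3346  0.2059] [-0.6  0.8  0.2] 0.0854
1185 [ 0.5929 -0.3401  0.063 ] [0.042 0.042 0.01 ]
```

View pics/wrist7.png

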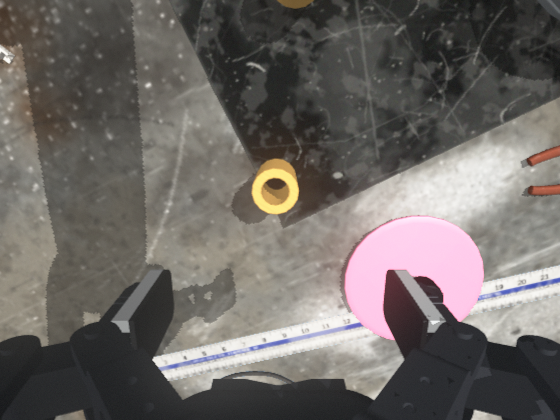

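The bush measures 42 mm across at (0.593, −0.340), so it is the fitting one. Now I'll descend.

Call:
{"fn": "jog_arm", "kwargs": {"steps": [{"dx": -0.02, "dy": -0.09, "dz": -0.7, "twist": 0}, {"dx": -0.02, "dy": -0.09, "dz": -1.5, "twist": 0}, {"dx": -0.02, "dy": -0.09, "dz": -2.2, "twist": 0}, {"dx": -0.02, "dy": -0.09, "dz": -2.6, "twist": 0}, {"dx": -0.02, "dy": -0.09, "dz": -2.6, "twist": 0}]}}

```text
t: 12.95
tool_pos: [0.5922, -0.3381, 0.0479]
tool_rot: [-0.717, -3.041, 0.013]
contact_force: [1.1, 0.8, -1.0]
opening: 0.0856
```

Call:
{"fn": "jog_arm", "kwargs": {"steps": [{"dx": 0.01, "dy": -0.03, "dz": -0.3, "twist": 0}, {"dx": 0.01, "dy": -0.03, "dz": -0.55, "twist": 0}, {"dx": 0.01, "dy": -0.03, "dz": -0.72, "twist": 0}, {"dx": 0.01, "dy": -0.03, "dz": -0.72, "twist": 0}, {"dx": 0.01, "dy": -0.03, "dz": -0.72, "twist": 0}]}}

```text
t: 13.58
tool_pos: [0.593, -0.3402, 0.0051]
tool_rot: [-0.717, -3.042, 0.013]
contact_force: [-0.1, 0.0, -0.2]
opening: 0.0853
```

Call:
{"fn": "jog_arm", "kwargs": {"steps": [{"dx": 0, "dy": 0, "dz": 0, "twist": 0}, {"dx": 0, "dy": 0, "dz": 0, "twist": 0}, {"dx": 0, "dy": 0, "dz": 0, "twist": 0}, {"dx": 0, "dy": 0, "dz": 0, "twist": 0}, {"dx": 0, "dy": 0, "dz": 0, "twist": 0}], "gripper": 255, "newtons": 50}}

```text
t: 14.2
tool_pos: [0.5937, -0.3405, 0.006]
tool_rot: [-0.717, -3.043, 0.014]
contact_force: [-0.9, 0.1, 3.7]
opening: 0.0403
```

The opening is 40.3 mm. The knob read 1.4 mm low, so this is about 42 mm and confirms the fitting bush. Now I'll lift it.

Call:
{"fn": "jog_arm", "kwargs": {"steps": [{"dx": 0, "dy": 0, "dz": 0.3, "twist": 0}, {"dx": 0, "dy": 0, "dz": 1.0, "twist": 0}, {"dx": 0, "dy": 0, "dz": 1.8, "twist": 0}, {"dx": 0, "dy": 0, "dz": 2.4, "twist": 0}, {"dx": 0, "dy": 0, "dz": 2.6, "twist": 0}]}}

```text
t: 14.82
tool_pos: [0.5947, -0.3414, 0.1658]
tool_rot: [-0.718, -3.048, 0.017]
contact_force: [0.1, 0.2, -2.0]
opening: 0.0402
```

Call:
{"fn": "jog_arm", "kwargs": {"steps": [{"dx": -0.1, "dy": 0.7, "dz": 0.1, "twist": 0}, {"dx": -0.3, "dy": 1.5, "dz": 0.1, "twist": 0}, {"dx": -0.5, "dy": 2.4, "dz": 0.1, "twist": 0}, {"dx": -0.7, "dy": 3.2, "dz": 0.1, "twist": 0}, {"dx": -0.8, "dy": 4.0, "dz": 0.1, "twist": 0}]}}

```text
t: 15.45
tool_pos: [0.5448, -0.0995, 0.1697]
tool_rot: [-0.718, -3.044, 0.017]
contact_force: [0.3, 0.1, -2.0]
opening: 0.0401
```

Call:
{"fn": "jog_arm", "kwargs": {"steps": [{"dx": -0.1, "dy": 0.8, "dz": 0, "twist": 0}, {"dx": -0.2, "dy": 1.6, "dz": 0, "twist": 0}, {"dx": -0.23, "dy": 1.98, "dz": 0, "twist": 0}, {"dx": -0.23, "dy": 1.98, "dz": 0, "twist": 0}, {"dx": -0.23, "dy": 1.98, "dz": 0, "twist": 0}]}}

```text
t: 16.08
tool_pos: [0.5304, 0.0188, 0.1687]
tool_rot: [-0.718, -3.043, 0.018]
contact_force: [-0.4, -0.0, -1.7]
opening: 0.0404
```

Run:
```python
from snap import *
from scipy.spatial.transform import Rotation as R
im=snap("wrist",8);st()
o=ctrl.get_obs();print(R.from_rotvec(o["tool_rot"]).as_matrix().round(3)[:,2])
snap("scene",8);f=load("scene8")["frame"];cv2.imwrite("pics/crop8.png",cv2.resize(f[120:280,180:380],None,fx=3.5,fy=3.5,interpolation=cv2.INTER_CUBIC)[:,:,::-1])
```

```text
16.12 [0.5307 0.0185 0.169 ] [-0.4 -1.1 -1.6] 0.0401
[-0.017 -0.007 -1.   ]
```

View pics/wrist8.png

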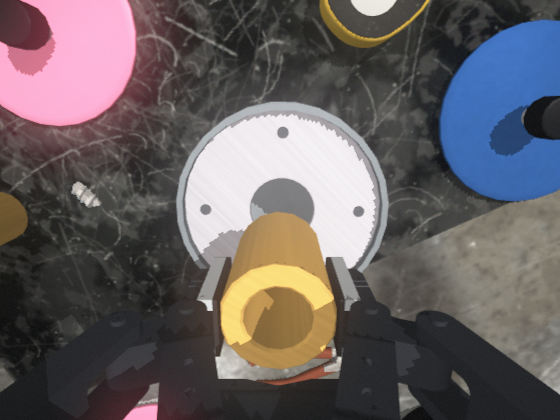

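View pics/crop8.png

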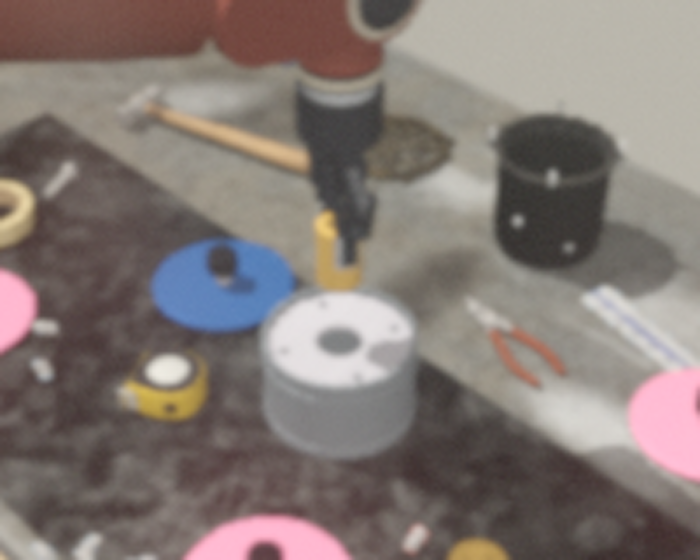

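Run:
```python
from h import *
im=load("wrist8");P=cloud(im)
d=np.hypot(P[...,0]-.5305,P[...,1]-.0195);hsv=cv2.cvtColor(im["frame"],cv2.COLOR_RGB2HSV)
br=(hsv[...,0]>10)&(hsv[...,0]<32)&(hsv[...,1]>120)
K=P[(d<.04)&br&(P[...,2]>.15)];print(len(K),np.percentile(K[:,2],[5,50,95,99]).round(4))
zt=np.percentile(K[:,2],97)
m=((d<.04)&br&(abs(P[...,2]-zt)<.003)).astype(np.uint8)
c=cv2.convexHull(max(cv2.findContours(m,0,1)[0],key=cv2.contourArea))[:,0]
W=np.array([ray(im,u,v,zt)[:2] for u,v in c]);A=np.c_[2*W,np.ones(len(W))];s=np.linalg.lstsq(A,(W**2).sum(1),rcond=None)[0]
print(zt,s[:2],np.sqrt(s[2]+s[0]**2+s[1]**2),c.min(0),c.max(0))
# tilt from side surface: axis via front-line points by height
S=P[(d<.04)&br&(P[...,2]<zt-.006)&(P[...,2]>.15)]
for a,b in((.16,.175),(.175,.19),(.19,.205),(.205,.22)):
    q=S[(S[:,2]>a)&(S[:,2]<b)]
    if len(q)<30: continue
    r=.021;A=np.c_[2*q[:,:2],np.ones(len(q))];s=np.linalg.lstsq(A,(q[:,:2]**2).sum(1),rcond=None)[0]
    from scipy.optimize import least_squares
    f=least_squares(lambda c:np.hypot(q[:,0]-c[0],q[:,1]-c[1])-r,[.53,.02]);print(a,len(q),f.x.round(4),np.std(f.fun).round(4))
```

```text
13409 [0.1876 0.2253 0.2291 0.2295]
0.2292548193351423 [0.52848348 0.01975552] 0.020557370140697494 [220 262] [336 368]
0.16 122 [0.53   0.0185] 0.0002
0.175 737 [0.5237 0.0146] 0.0028
0.19 1779 [0.5255 0.0207] 0.0008
0.205 2809 [0.5253 0.0215] 0.001
```

Call:
{"fn": "jog_arm", "kwargs": {"steps": [{"dx": 0.02, "dy": 0.01, "dz": -0.3, "twist": 0}, {"dx": 0.02, "dy": 0.01, "dz": -0.7, "twist": 0}, {"dx": 0.02, "dy": 0.01, "dz": -1.0, "twist": 0}, {"dx": 0.02, "dy": 0.01, "dz": -1.1, "twist": 0}, {"dx": 0.02, "dy": 0.01, "dz": -1.1, "twist": 0}]}}

```text
t: 16.8
tool_pos: [0.5318, 0.0188, 0.1027]
tool_rot: [-0.72, -3.042, 0.017]
contact_force: [-0.6, -0.0, -2.4]
opening: 0.0402
```

Run:
```python
from snap import *
im=snap("wrist",9);st();f=im["frame"]
cv2.imwrite("pics/crop9.png",cv2.resize(f[150:330,170:390],None,fx=3.3,fy=3.3,interpolation=cv2.INTER_CUBIC)[:,:,::-1])
f=snap("scene",9)["frame"];cv2.imwrite("pics/crop9s.png",cv2.resize(f[170:250,230:330],None,fx=6,fy=6,interpolation=cv2.INTER_CUBIC)[:,:,::-1])
```

```text
16.85 [0.5324 0.0188 0.1036] [-0.4 -0.2 -2. ] 0.0401
```

View pics/crop9.png

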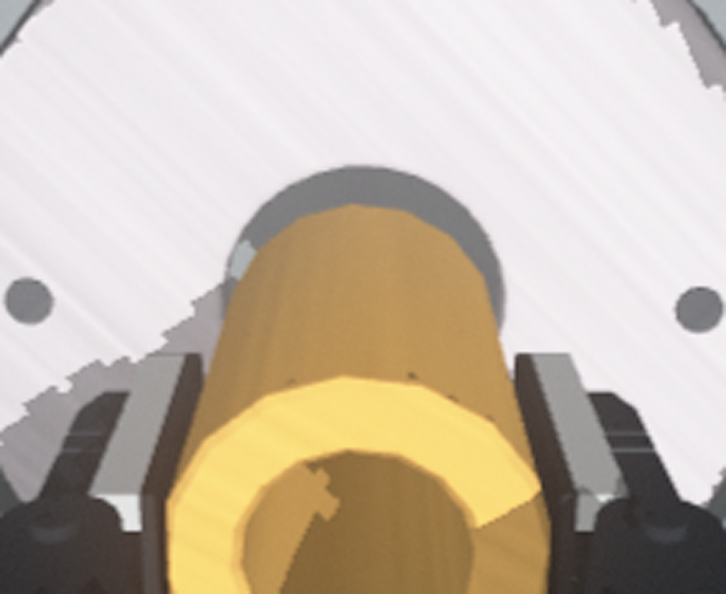

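View pics/crop9s.png

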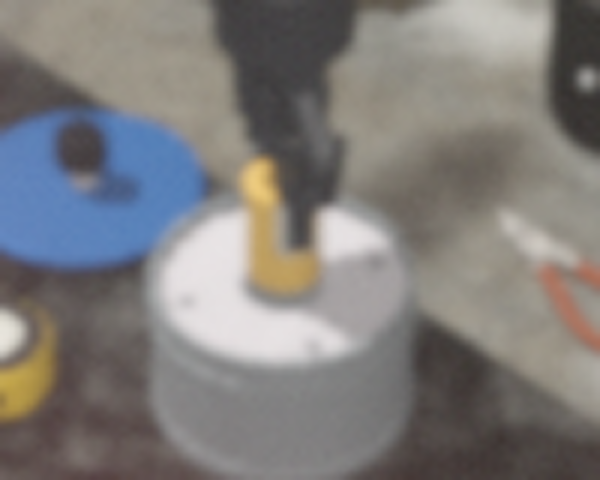

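Run:
```python
from h import *
im=load("wrist9");M=np.array([[-.893,.45],[.451,.893]])
P=cloud(im)
for zb in(.0955,.0975,.0995):
    a=ray(im,170+363/3.3,150+205/3.3,zb)[:2];b=ray(im,170+363/3.3,150+167/3.3,.088)[:2]
    print(zb,((b-a)@M).round(4),a,b)
for v in(208,212,213,214,216,220): print(v,P[v,280].round(4))
```

```text
0.0955 [ 0.0041 -0.0001] [0.51404668 0.02784653] [0.51032849 0.02962246]
0.0975 [ 0.0035 -0.0001] [0.51352224 0.02812963] [0.51032849 0.02962246]
0.0995 [ 0.0029 -0.0001] [0.5129978  0.02841272] [0.51032849 0.02962246]
208 [0.5348 0.0165 0.005 ]
212 [0.5127 0.0286 0.1005]
213 [0.5131 0.0284 0.1005]
214 [0.513  0.0284 0.1026]
216 [0.5131 0.0284 0.1058]
220 [0.5129 0.0286 0.1128]
```

Call:
{"fn": "jog_arm", "kwargs": {"steps": [{"dx": -0.02, "dy": 0.01, "dz": 0, "twist": 0}, {"dx": -0.02, "dy": 0.01, "dz": -0.08, "twist": 0}, {"dx": -0.02, "dy": 0.01, "dz": -0.16, "twist": 0}, {"dx": -0.02, "dy": 0.01, "dz": -0.24, "twist": 0}, {"dx": -0.02, "dy": 0.01, "dz": -0.27, "twist": 0}]}}

```text
t: 17.52
tool_pos: [0.5311, 0.0195, 0.0872]
tool_rot: [-0.72, -3.043, 0.017]
contact_force: [0.7, -0.3, -1.9]
opening: 0.04
```

The bush is about 6 mm into the hole with no contact force, so I'll go deeper.

Call:
{"fn": "jog_arm", "kwargs": {"steps": [{"dx": 0, "dy": 0, "dz": -0.08, "twist": 0}, {"dx": 0, "dy": 0, "dz": -0.16, "twist": 0}, {"dx": 0, "dy": 0, "dz": -0.22, "twist": 0}, {"dx": 0, "dy": 0, "dz": -0.22, "twist": 0}]}}

```text
t: 18.02
tool_pos: [0.5308, 0.0195, 0.0734]
tool_rot: [-0.72, -3.043, 0.017]
contact_force: [-0.2, 0.3, -0.9]
opening: 0.0405
```

Still free, with the bush 20 mm in. I'll release it.

Call:
{"fn": "jog_arm", "kwargs": {"steps": [{"dx": 0, "dy": 0, "dz": 0, "twist": 0}, {"dx": 0, "dy": 0, "dz": 0, "twist": 0}, {"dx": 0, "dy": 0, "dz": 0, "twist": 0}, {"dx": 0, "dy": 0, "dz": 0, "twist": 0}, {"dx": 0, "dy": 0, "dz": 0, "twist": 0}], "gripper": 0}}

```text
t: 18.65
tool_pos: [0.5308, 0.0195, 0.0735]
tool_rot: [-0.72, -3.043, 0.017]
contact_force: [-0.2, 0.6, 0.5]
opening: 0.0857
```

Call:
{"fn": "jog_arm", "kwargs": {"steps": [{"dx": 0, "dy": 0, "dz": 0.3, "twist": 0}, {"dx": 0, "dy": 0, "dz": 0.9, "twist": 0}, {"dx": 0, "dy": 0, "dz": 1.7, "twist": 0}, {"dx": 0, "dy": 0, "dz": 2.4, "twist": 0}, {"dx": 0, "dy": 0, "dz": 2.4, "twist": 0}]}}

```text
t: 19.27
tool_pos: [0.5337, 0.0193, 0.2243]
tool_rot: [-0.722, -3.053, 0.015]
contact_force: [-0.2, 0.2, -0.5]
opening: 0.0855
```

Run:
```python
from snap import *
im=snap("wrist",10);st();snap("scene",10)
P=cloud(im);d=np.hypot(P[...,0]-.5305,P[...,1]-.0196);K=P[d<.02];print(np.nanpercentile(K[:,2],[5,50,95,100]).round(4))
```

```text
19.32 [0.5323 0.0194 0.2212] [-0.6 -0.3 -0.5] 0.0854
[0.0445 0.3289 0.3343 0.3358]
```

View pics/wrist10.png

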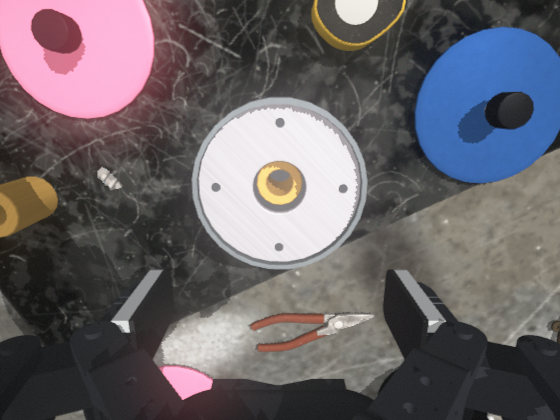

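View pics/scene10.png

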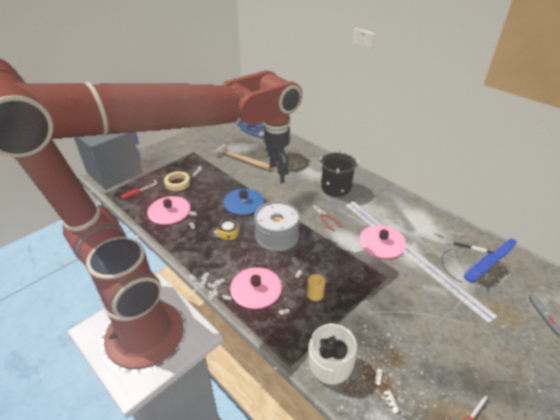

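The bush is seen inside the hole at (280,185). I'll check its depth, the lid, the other bush and the bystanders.

Run:
```python
from snap import *
P=cloud(load("wrist10"))
print([P[v,u].round(4).tolist() for u,v in((264,186),(280,200),(297,186),(280,170))])
im=snap("top",10);P=cloud(im);P0=cloud(load("top0"))
for nm,c,r,lo,hi in (("bush2",(.439,-.241),.04,.058,.07),("lid",(.5735,.239),.1,.01,.025),("lidknob",(.5735,.239),.03,.04,.06)):
    d=np.hypot(P[...,0]-c[0],P[...,1]-c[1]);K=P[(d<r)&(P[...,2]>lo)&(P[...,2]<hi)];print(nm,len(K),((K.min(0)+K.max(0))/2).round(4),np.ptp(K,0).round(4))
Pw=cloud(load("wrist10"));d=np.hypot(Pw[...,0]-.5735,Pw[...,1]-.239);K=Pw[(d<.07)&(Pw[...,2]>.008)&(Pw[...,2]<.025)];A=np.c_[K[:,:2],np.ones(len(K))];print("lid plane",np.linalg.lstsq(A,K[:,2],rcond=None)[0].round(4),K[:,2].mean().round(4))
for nm,(u0,u1,v0,v1),lo,hi in(("pliers",(262,320,150,180),(3,90,60),(12,255,200)),("tape",(215,250,240,275),(12,120,90),(35,255,255))):
    for n in("top0","top10"):
        h=cv2.cvtColor(load(n)["frame"],cv2.COLOR_RGB2HSV)[v0:v1,u0:u1];m=cv2.moments(cv2.inRange(h,lo,hi),True);print(nm,n,m["m00"],m["m10"]/max(m["m00"],1),m["m01"]/max(m["m00"],1))
st()
```

```text
[[0.527, 0.0055, 0.0715], [0.5456, 0.0126, 0.0707], [0.5407, 0.0325, 0.0704], [0.5308, 0.0196, 0.007]]
bush2 158 [ 0.4391 -0.2408  0.064 ] [0.0461 0.0489 0.0118]
lid 1032 [0.5738 0.2388 0.0149] [0.1507 0.1485 0.0098]
lidknob 92 [0.5727 0.239  0.0485] [0.0315 0.0325 0.0169]
lid plane [-0.0014 -0.0002  0.014 ] 0.0132
pliers top0 142.0 35.71830985915493 15.626760563380282
pliers top10 726.0 21.831955922865014 20.676308539944902
tape top0 145.0 19.16551724137931 15.751724137931035
tape top10 136.0 14.022058823529411 17.948529411764707
19.43 [0.5304 0.0196 0.2173] [-0.2 -0.2 -0.9] 0.0855
```

Run:
```python
from h import *
a=cv2.cvtColor(load("scene0")["frame"],cv2.COLOR_RGB2GRAY);b=cv2.cvtColor(load("scene10")["frame"],cv2.COLOR_RGB2GRAY)
for nm,(u,v,w,h) in(("tape",(212,217,32,26)),("pliers",(310,202,36,30))):
    r=cv2.matchTemplate(b[v-15:v+h+15,u-15:u+w+15],a[v:v+h,u:u+w],cv2.TM_CCOEFF_NORMED);_,s,_,l=cv2.minMaxLoc(r);print(nm,s,l[0]-15,l[1]-15)
```

```text
tape 0.9779049754142761 0 0
pliers 0.9956405162811279 0 0
```

The bystanders show zero shift. The arm touches nothing, so I'm handing in.

Run:
```python
from station import ctrl
print(ctrl.finish_job())
```

```text
the job is handed in; nothing more can be done
None
```

I set the lid flat on the bench and dropped the 42 mm bush through the gauge hole into the tin. The 49 mm bush was never touched. I handed in at about 19.4 s, and no verdict is reported.

**Which bush fits:** the bush that started farther out, near (0.593, −0.340), measured 42 mm by camera. The gripper then read 40.3 mm on it, or about 42 mm after allowing for the 1.4 mm it read low on the knob. It went about 20 mm into the hole with no contact force before I let it go.

**Last checks:**
- **Lid:** flat to about 0.1° at (0.574, 0.239), about 0.22 m from the tin's axis.
- **Fitting bush:** its top is at 0.071 m, so its middle is at about 0.039 m, below the plate and under the 0.044 m limit.
- **Oversize bush:** still upright where it started, at (0.439, −0.241).
- **Pliers and tape measure:** no shift when the first and last scene pictures were matched. A colour check in the top view disagreed, most likely because the arm was in that view, so I went by the picture match.
- **Arm:** holding still above the tin, jaws open, touching nothing.

**What went wrong:** the first grasp of the knob missed, and the shut fingers pressed on its top with about 5 N. The real fingertips sat about 25 mm behind the reported tool point. I measured that from the wrist camera's depth image and corrected for it from then on.

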